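# Dump the rinsed cutting ring from its tipping bucket

### The arm

A 6-joint arm with a two-finger parallel gripper is mounted at the origin on a cart in front of the work surface, level with it; the furniture and walls round the work are solid. World frame = base frame: x ahead of the robot, y to its left, z up, the work surface at z = 0. Lengths are in m, angles in rad, forces in N, time in s.
With the tool pointing down it reaches from about 0.35 to 0.775 m from the base axis. Payload 5.5 kg.
Tool frame: the origin (TCP) lies midway between the tips of the shut fingers; the grasp point (between the pads) lies behind it (env.grip_point_offset is the z of the grasp point in the tool frame, in m); z points along the fingers, y is the direction in which the jaws open and shut (so a half turn about z gives the same grasp; the last joint's range is limited). The gripper opens to 85 mm and grips with 20 to 120 N. Pads are 22 mm wide; open, the fingers measure 114 mm over their backs; the gripper's body (76 mm by 85 mm) begins 54 mm behind the grasp point. The pads swing forward as they close: fully open they stand 13 mm farther back than shut.
Start: joints at [-1.3, 0.313, 0.046, 1.304, 0, 1.431], TCP at [0.23, -0.527, 0.231] pointing down, gripper open.
Joint ranges: [-2.76, 2.76], [-0.86, 1.69], [-1.03, 1.26], [-2.2, 2.34], [-1.47, 1.5], [-3.14, 3.14]. Speed limits (rad/s): [2.57, 2.57, 3.14, 3.14, 3.14, 3.14].

### API

Orientations are given as a unit quaternion [w, x, y, z].
In Python, from workcell import env, viewer gives the robot as it stands. The module is installed in compiled form; this text tells all that it offers.
- The arm moves only by the shell command python3 -m inch 'ROWS' [OPENING] [FORCE]. ROWS is JSON, a list of rows, each a list of 2 entries, a list of its own where there are three numbers: the shift along the tool's x, y, z in m, then the turn about the tool's z in degrees. In form: [[[tx, ty, tz], spin], ...]. A call has 1 to 5 rows; each row is the pose to reach, as a shift and turn from the pose measured when the call began, along the tool's axes at that moment; what a row does not reach only later rows make up. A row lasts 1/12 s, in which the tool goes at most 41.7 mm and 7.16 degrees, less where a joint would pass 70% of its speed; a pose out of reach is approached as far as the arm can. A call with a gripper value outside its range is refused whole. OPENING is the closure, from 0 (fully open) to 1 (shut), set as the call begins (- or left out, the last holds). The fingers move at their own pace and stop on an object; FORCE is the grip in N (left out, the last holds). Time passes only in rows, so rows that repeat a pose let the fingers close. It gives the time, the measured TCP pose, the force and the opening at its end, in the units of the state.
- env.get_state(): the state, without advancing time (a new reading comes with each control period).
- viewer.read_camera(name): name is "side" or "top"; returns a dict with "image" (400x640x3 uint8, red, green, blue), "depth" (400x640 float32, m along the optical axis (not along the pixel's ray), 0 where there is no reading), "vertical_fov" (degrees; the focal length in pixels is half the picture's height over the tangent of half this angle, whatever the lens; pixels are square), "cx", "cy" (the principal point, pixels), "R" (3x3) and "t" (3): a world point X has camera coordinates R X + t. Camera axes: x right, y down, z forward; pixel columns grow to the right and rows downward; lengths in m; the calibration is good to about 2 mm. A picture is of the moment at which its call begins.
- env.hand_in(): hands the job in, once; it reports no verdict.
The state is a dict: "clock": time; "joint_pos": joint angles; "qvel": joint speeds; "tau": joint torques, N m; "tcp_pos": TCP position; "orientation": TCP orientation; "wrist_force": force on the tool from outside, world axes, zero at the start; "ft_torque": the same for the moment, N m; "finger_gap": finger opening in m.
Only numpy, scipy, OpenCV 4.12 (cv2) and the standard library are available. Lean on these libraries where they do the work, as an engineer would, in place of code of your own. Each camera call takes 0.05 s, during which the arm holds its last target. There are 200 camera calls.

### The job

Two identical rinsing tippers stand on the bench, each with a small tipping bucket over its own tray. Find the one whose bucket holds the plain open cutting ring, push its hand lever past the catch and well over towards the robot so that the ring is dumped into the tray below, then let the bucket swing back fully home. Do not touch the ring, and do not tip the other bucket, which holds a loading cap.

Things in the scene. Friction and masses are not known exactly. Their poses are not given: they have to be found in the camera images.
- ring_tipper: Fixed tipper whose bucket holds the cutting ring. Origin on the bench below the axle's middle, z up, axle along y at z = 130 mm; dumps to -x (towards the robot, yaw within 0.3). Steel tray below, inner x -173 to 48, y -48 to 48 mm, rim z 45; grey cheeks at y = -59 to -52 and 52 to 59 mm, z to 147; open aluminium scoop bucket 88 x 83 x 50 mm between them.
- ring_knob (a point): Centre of the 20 mm black ball knob on the ring tipper's hand lever, an 8 mm steel rod turning with the bucket at y = 85 mm in the tipper's frame, 80 mm from the axle. Home: leaning back, x = 48, z = 194 mm; dumped: x = -48, z = 194 mm. Push it to -x from its +x side. The bucket's side is 43 mm from the lever's plane; its back rises to z = 190 mm.
- ring_bucket (a joint): Turn of that bucket and lever, rad: 0 home (floor level), growing as the lever goes to -x, 1.3 full stop (dumped). Knob at x = 80 sin(0.65 - q), z = 130 + 80 cos(0.65 - q) mm in the tipper's frame. A roller catch is pushed over in the first 0.4 rad; beyond it a spring still pulls home, back over the catch when let go. 5 to 15 N at the knob.
- cutter_ring: Plain steel cutting ring, an open ring 62 mm across, 20 mm high, 0.14 kg; origin at the centre of its underside. It lies flat on the bucket's floor, 136 mm above the bench, and slides out by itself once the bucket is well over. (A brass ring loose on the bench is not meant.)
- cap_bucket (a joint): The same turn for the bucket of the other, identical tipper, which holds an aluminium loading cap (49 mm disc with a narrower neck, 24 mm high); to be left at 0.
There are look-alikes about, which are no part of the job. What is shaped like the cutter_ring but red is not meant.

How it is judged:
By the outcome, as a careful person would: the job done as asked, in the order asked, and still so for the second after the job is handed in, with the robot touching nothing.
It also fails if it takes over 32 s, if anything falls off the work surface, if the arm or the gripper's body presses on something with over 40 N, if the wrist force passes 120 N, or if a joint passes its speed limit or range.

## Working session

There is one attempt and no reset: what is moved stays moved. The work goes in short steps, Python scripts to look and compute and a shell command to move; the robot and the scene stay as the last step left them, time stands still between calls to the robot, and variables do not carry over. Pictures are saved under pics/ and viewed, on a budget of 10 in all, crops included, one or two more only if the job needs it, and the job is handed in when it is done.

```bash
mkdir -p pics; cat > h.py <<'E'
import numpy as np, cv2
from workcell import env, viewer
def cam(n):
    c=viewer.read_camera(n); np.savez('last_%s.npz'%n,**{k:np.array(v) for k,v in c.items()}); return c
def load(n): return np.load('last_%s.npz'%n)
def pts(c):
    d=c['depth']; f=200/np.tan(np.radians(float(c['vertical_fov']))/2)
    v,u=np.mgrid[:400,:640]
    P=np.stack([(u-c['cx'])/f*d,(v-c['cy'])/f*d,d],-1)
    W=(P-c['t'])@c['R']; W[d==0]=np.nan; return W
def save(name,im,crop=None,s=1):
    if crop: u0,v0,u1,v1=crop; im=im[v0:v1,u0:u1]
    cv2.imwrite('pics/'+name,cv2.resize(im[:,:,::-1],None,fx=s,fy=s,interpolation=cv2.INTER_CUBIC))
E
python3 - <<'E'
from h import *
for n in('top','side'):
    c=cam(n); save(n+'1.png',c['image'],s=1.25)
s=env.get_state(); print(s['clock'],s['tcp_pos'],s['orientation'],env.grip_point_offset)
E
```

```text
0.1 [ 0.22948982 -0.52671045  0.23049252] [-8.27176963e-04  9.78978158e-01  2.03963426e-01 -4.68371600e-05] -0.0187
```

View pics/top1.png

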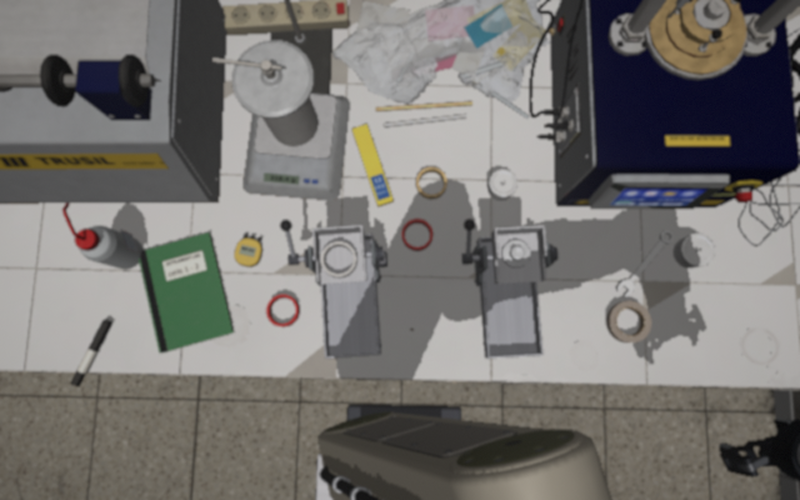

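View pics/side1.png

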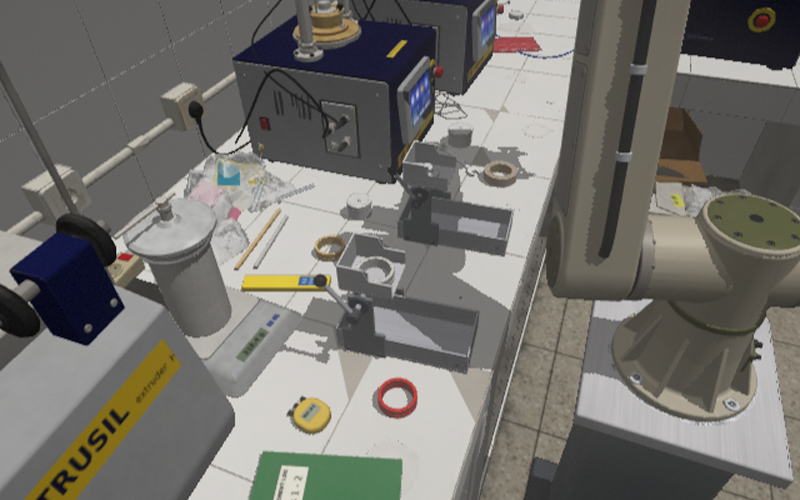

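Top view (800 px scale): the left tipper's bucket at (340,258) holds a plain steel open ring, with its knob at (286,225). The right one at (515,252) holds a disc with a neck, which is the cap. Possible confusions are the red rings at (283,310) and (417,235), the brass ring at (431,180) and the tan ring at (629,320), all on the bench. I choose the left tipper and check it in a close crop.

```bash
python3 - <<'E'
from h import *
t=load('top'); save('crop1.png',t['image'],(210,160,450,300),3.3)
W=pts(t); S=pts(load('side'))
np.set_printoptions(precision=3,suppress=True)
# knob: dark points above z .17
for n,W,im in(('top',W,t['image']),('side',S,load('side')['image'])):
    m=(im.max(-1)<70)&(W[...,2]>.165)&(W[...,2]<.22)&(W[...,0]>.3)&(W[...,0]<.8)&(abs(W[...,1])<.4)
    k,l,st,ce=cv2.connectedComponentsWithStats(m.astype(np.uint8))
    for i in range(1,k):
        if st[i,4]>8: print(n,ce[i],st[i,4],np.median(W[l==i],0),W[l==i].min(0),W[l==i].max(0))
# cheeks/tray: pixel samples in top, native px
for u,v in[(229,180),(272,207),(263,283),(303,281),(300,180),(256,183),(253,222),(293,222)]: print(u,v,W.shape and pts(t)[v,u])
# bucket top points of left tipper
P=pts(t); r=(P[...,2]>.02)&(P[...,2]<.055)&(P[...,0]<.56)&(P[...,0]>.25)&(P[...,1]>0)&(P[...,1]<.3)
q=P[r][:,:2]; print(len(q),cv2.minAreaRect((q*1000).astype(np.float32)))
# obstacles above z=.1 within y -.1...4, x .3...8
H=(P[...,2]>.06)&(P[...,0]<.8)&(P[...,0]>.3)&(abs(P[...,1])<.4)
k,l,st,ce=cv2.connectedComponentsWithStats(H.astype(np.uint8))
for i in range(1,k):
    if st[i,4]>15: print(st[i],P[l==i].min(0),P[l==i].max(0))
E
```

```text
top [152.332 101.083] 662 [0.719 0.375 0.193] [0.642 0.371 0.165] [0.8   0.378 0.22 ]
top [468.896 130.444] 624 [ 0.654 -0.291  0.196] [ 0.618 -0.36   0.165] [ 0.8   -0.284  0.22 ]
top [448.529  93.557] 140 [ 0.745 -0.265  0.184] [ 0.734 -0.277  0.172] [ 0.799 -0.241  0.199]
top [457.43   84.558] 86 [ 0.775 -0.284  0.185] [ 0.746 -0.285  0.165] [ 0.799 -0.282  0.2  ]
top [245.111  82.222] 9 [0.774 0.18  0.173] [0.768 0.179 0.166] [0.78  0.182 0.183]
top [228.41 180.  ] 39 [0.549 0.2   0.201] [0.543 0.195 0.195] [0.556 0.207 0.205]
top [374.948 181.831] 77 [ 0.555 -0.105  0.199] [ 0.535 -0.113  0.166] [ 0.565 -0.096  0.207]
side [325.333  78.722] 18 [ 0.621 -0.355  0.214] [ 0.62  -0.365  0.193] [ 0.622 -0.338  0.22 ]
side [275.945  84.673] 110 [ 0.734 -0.29   0.211] [ 0.711 -0.295  0.165] [ 0.798 -0.285  0.219]
side [314.659  90.891] 138 [ 0.636 -0.308  0.194] [ 0.631 -0.341  0.165] [ 0.642 -0.292  0.219]
side [267.261  96.983] 115 [ 0.746 -0.261  0.182] [ 0.732 -0.288  0.166] [ 0.799 -0.204  0.217]
side [313.66 135.66] 53 [ 0.555 -0.101  0.198] [ 0.549 -0.11   0.188] [ 0.565 -0.095  
[... 153 characters left out ...]
.187] [0.556 0.212 0.204]
229 180 [0.548 0.198 0.205]
272 207 [0.504 0.115 0.138]
263 283 [0.337 0.145 0.005]
303 281 [0.344 0.047 0.044]
300 180 [0.592 0.063 0.003]
256 183 [0.548 0.146 0.182]
253 222 [0.467 0.151 0.165]
293 222 [0.486 0.077 0.006]
528 ((443.31396484375, 145.16995239257812), (225.21347045898438, 300.6584777832031), 2.848785400390625)
[  94   28   80  134 5085] [0.618 0.363 0.06 ] [0.8   0.4   0.414]
[ 170   46   84   70 3301] [0.717 0.158 0.06 ] [0.8   0.31  0.303]
[ 423   49  109  118 8638] [ 0.611 -0.4    0.06 ] [ 0.8   -0.19   0.299]
[ 224  175   86   52 2461] [0.46  0.036 0.06 ] [0.561 0.211 0.205]
[ 369  175   77   52 2442] [ 0.467 -0.268  0.06 ] [ 0.568 -0.096  0.207]
```

View pics/crop1.png

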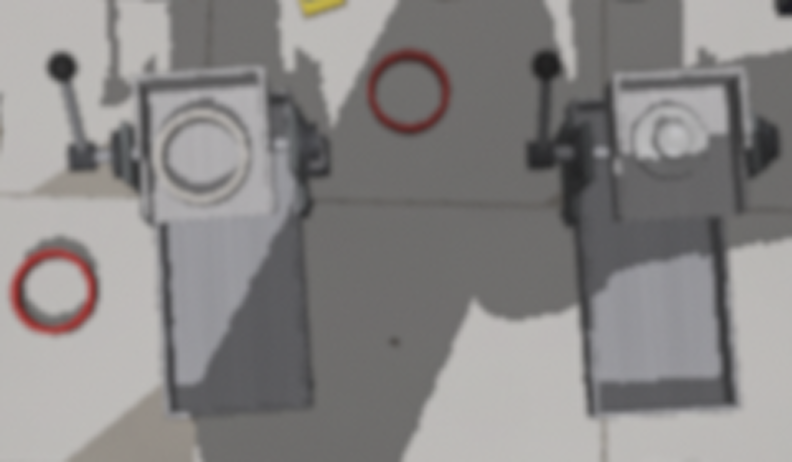

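The crop confirms it: the left bucket at (203,152) holds the plain open steel ring and the right one at (670,135) holds the disc with a neck. The left knob is at (62,66), about (0.547, 0.203, 0.195) m. Next I fit the tray's yaw and work out the approach.

```bash
cat > goal.py <<'E'
import sys; from h import *
from scipy.spatial.transform import Rotation as R
s=env.get_state(); q=np.array(s['orientation']); A=R.from_quat(q[[1,2,3,0]]).as_matrix()
p=np.array(s['tcp_pos']); yaw=np.arctan2(A[1,0],A[0,0])
print('t',s['clock'],'tcp',p.round(4),'yaw',yaw.round(3),'zax',A[:,2].round(3),'F',np.round(s['wrist_force'],1),'gap',s['finger_gap'])
g=list(map(float,sys.argv[1:]))
for i in range(0,len(g),4):
    print('shift mm',(1000*A.T@(np.array(g[i:i+3])-p)).round(1),'spin',np.degrees(yaw-g[i+3]).round(1))
E
python3 - <<'E'
from h import *
P=pts(load('top')); r=(P[...,2]>.040)&(P[...,2]<.05)&(P[...,0]<.47)&(P[...,0]>.25)&(P[...,1]>0.0)&(P[...,1]<.2)
v,u=np.nonzero(r); q=P[r]
for lo,hi in((.02,.08),(.13,.19)):
    m=(q[:,1]>lo)&(q[:,1]<hi)&(q[:,0]>.35); print(m.sum(),np.polyfit(q[m,0],q[m,1],1),np.median(q[m],0))
m=q[:,0]<.345; print(np.polyfit(q[m,1],q[m,0],1),m.sum())
E
python3 goal.py .23 -.527 .27 .41  .588 .205 .27 .07
```

```text
86 [0.09695588 0.01387518] [0.41146664 0.05344683 0.04422712]
86 [0.09343503 0.11555453] [0.40807208 0.15391565 0.04536612]
[-0.05731244  0.34330125] 87
t 0.1 tcp [ 0.2295 -0.5267  0.2305] yaw 0.411 zax [-0.     0.002 -1.   ] F [0.5 0.4 0.5] gap 0.08542724622900044
shift mm [  0.4   0.4 -39.5] spin 0.0
shift mm [ 620.9 -527.7  -38.5] spin 19.5
```

```bash
python3 -m inch '[[[0,0,-0.03],0],[[0,0,-0.045],0]]' 1 40; python3 goal.py .588 .205 .27 .07
```

```text
clock: 0.27
tcp_pos: [0.2293, -0.5261, 0.276]
orientation: [-0.002, 0.979, 0.204, -0.0]
wrist_force: [1.7, -0.0, 1.2]
finger_gap: 0.0636
t 0.2667 tcp [ 0.2293 -0.5261  0.276 ] yaw 0.411 zax [-0.001  0.003 -1.   ] F [ 1.7 -0.   1.2] gap 0.06361954495505626
shift mm [ 620.8 -527.     8.2] spin 19.5
```

```bash
python3 -m inch '[[[0.03,-0.025,0],1],[[0.06,-0.05,0],2],[[0.09,-0.075,0],3],[[0.12,-0.1,0],4],[[0.15,-0.127,0],5]]'; python3 -m inch '[[[0.03,-0.025,0],1],[[0.06,-0.05,0],2],[[0.09,-0.075,0],3],[[0.12,-0.1,0],4],[[0.15,-0.127,0],5]]'; python3 goal.py .588 .205 .27 .09
```

```text
clock: 0.68
tcp_pos: [0.3164, -0.3482, 0.276]
orientation: [-0.002, 0.987, 0.16, -0.0]
wrist_force: [1.2, -0.3, 0.8]
finger_gap: 0.0008
clock: 1.1
tcp_pos: [0.4191, -0.1786, 0.2764]
orientation: [-0.002, 0.993, 0.116, -0.0]
wrist_force: [1.5, -0.4, -0.7]
finger_gap: 0.0
t 1.1 tcp [ 0.4191 -0.1786  0.2764] yaw 0.233 zax [-0.001  0.004 -1.   ] F [ 1.5 -0.4 -0.7] gap 2.2211317960257236e-05
shift mm [ 253.  -334.1    7.7] spin 8.2
```

```bash
python3 -m inch '[[[0.024,-0.032,0],1],[[0.048,-0.064,0],2],[[0.072,-0.095,0],3],[[0.096,-0.127,0],4],[[0.12,-0.158,0],5]]'; python3 goal.py .588 .205 .27 .09
```

```text
clock: 1.52
tcp_pos: [0.4994, 0.005, 0.2768]
orientation: [-0.002, 0.997, 0.073, -0.001]
wrist_force: [0.3, -0.1, 0.4]
finger_gap: 0.0
t 1.5167 tcp [0.4994 0.005  0.2768] yaw 0.145 zax [-0.002  0.004 -1.   ] F [ 0.3 -0.1  0.4] gap 3.769863505963396e-05
shift mm [ 116.6 -185.     7.4] spin 3.2
```

```bash
python3 -m inch '[[[0.025,-0.033,0],1],[[0.05,-0.066,0],2],[[0.075,-0.1,0],3],[[0.096,-0.135,0],3],[[0.11,-0.165,0],3]]';  python3 - <<'E'
from h import *
c=cam('side'); save('side2.png',c['image'],(160,60,480,300),2.4)
E
python3 goal.py .588 .205 .27 .09 .588 .205 .185 .09
```

```text
clock: 1.93
tcp_pos: [0.5877, 0.1667, 0.2764]
orientation: [-0.011, 0.998, 0.068, -0.002]
wrist_force: [-0.2, -0.0, 0.9]
finger_gap: 0.0002
t 1.9833 tcp [0.5892 0.1683 0.2757] yaw 0.137 zax [-0.005  0.024 -1.   ] F [1.6 0.7 1.2] gap -5.443434721367727e-06
shift mm [  3.8 -36.3   6.6] spin 2.7
shift mm [  3.9 -34.3  91.6] spin 2.7
```

View pics/side2.png

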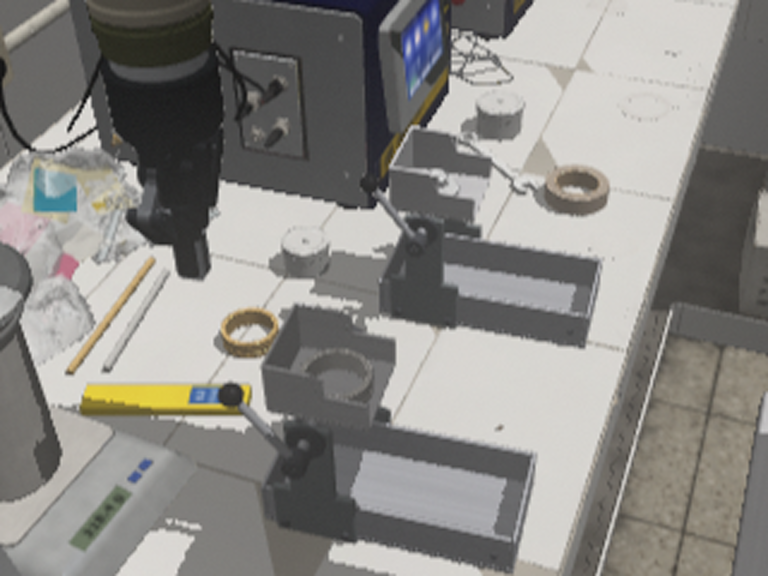

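Side view: the shut fingertips at (192,270) are above and behind the ring tipper. Both buckets are home, and the ring tipper's knob at (231,394) is free on its +x side. I move over in y, then go down behind the knob.

```bash
python3 -m inch '[[[0.006,-0.02,0],1],[[0.006,-0.036,0],2],[[0.006,-0.036,0],3],[[0.006,-0.036,0],3]]'; python3 goal.py .588 .205 .27 .09 .588 .205 .185 .09
```

```text
clock: 2.32
tcp_pos: [0.5938, 0.1742, 0.2763]
orientation: [-0.023, 0.997, 0.067, -0.004]
wrist_force: [-0.7, 0.6, -0.0]
finger_gap: 0.0001
t 2.3167 tcp [0.5938 0.1742 0.2763] yaw 0.134 zax [-0.011  0.046 -0.999] F [-0.7  0.6 -0. ] gap 0.0001288941048661093
shift mm [ -1.6 -31.    7.8] spin 2.5
shift mm [ -1.3 -27.   92.7] spin 2.5
```

It only moved 6 mm of the 36 asked, and the tool is tilting. I suspect a joint at its limit.

```bash
python3 - <<'E'
from h import *
s=env.get_state()
for k in('joint_pos','qvel','tau','wrist_force'): print(k,np.round(s[k],3))
W=pts(load('side')); P=pts(load('top'))
# tall obstacles near the arm, from the first top picture
for z in(.25,.35,.45,.55,.7):
    m=(P[...,2]>z)&(P[...,0]>.3)&(P[...,0]<.95)&(P[...,1]>-.1); print(z,m.sum(), P[m].min(0) if m.any() else '',P[m].max(0) if m.any() else '')
E
```

```text
joint_pos [0.133 0.397 0.275 1.453 0.047 3.141]
qvel [-0.004 -0.012 -0.001  0.001  0.002  0.002]
tau [ 6.2300e-01 -5.2418e+01  3.0173e+01  9.0000e-03  2.5100e-01  0.0000e+00]
wrist_force [-0.731  0.588 -0.031]
0.25 20731 [0.64650272 0.15782595 0.25000994] [0.91797512 0.65401097 0.41423935]
0.35 6455 [0.68086847 0.36310889 0.35000061] [0.85817196 0.6137848  0.41423935]
0.45 0  
0.55 0  
0.7 0
```

Joint 6 is at its upper limit, because tool yaw = j1 − j6 + π. I'll turn the tool about 87° the other way, which gives a square push with j6 mid-range, and then come in behind the knob.

```bash
python3 -m inch '[[[0.005,0,0],-7],[[0.005,0,0],-14],[[0.005,-0.01,0],-21],[[0.005,-0.02,0],-28],[[0.005,-0.03,0],-35]]'; python3 -m inch '[[[0,0,0],-7],[[0,0,0],-14],[[0,0,0],-21],[[0,0,0],-28],[[0,0,0],-35]]'; python3 goal.py .592 .205 .27 1.66 .592 .205 .185 1.66; python3 -c "
from h import *
print(env.get_state()['joint_pos'])"
```

```text
clock: 2.73
tcp_pos: [0.5945, 0.2032, 0.2782]
orientation: [-0.023, 0.931, 0.365, 0.004]
wrist_force: [0.8, 0.6, 0.1]
finger_gap: -0.0003
clock: 3.15
tcp_pos: [0.5941, 0.2018, 0.2787]
orientation: [-0.021, 0.777, 0.63, 0.01]
wrist_force: [0.1, 0.9, 0.0]
finger_gap: 0.0002
t 3.15 tcp [0.5941 0.2018 0.2787] yaw 1.362 zax [-0.01   0.045 -0.999] F [0.1 0.9 0. ] gap 0.00019804932952249935
shift mm [ 2.3 -2.6  8.8] spin -17.1
shift mm [-1.3 -1.  93.7] spin -17.1
[0.17713582 0.4129011  0.30438819 1.46404622 0.04639201 1.9559851 ]
```

```bash
python3 -m inch '[[[0,0,0.02],-7],[[0,0,0.04],-14],[[0.001,-0.001,0.06],-17],[[0.001,-0.001,0.08],-17],[[0,-0.001,0.093],-17]]'; python3 - <<'E'
from h import *
c=cam('side'); save('side3.png',c['image'],(180,140,340,260),5)
E
python3 goal.py .592 .205 .185 1.66
```

```text
clock: 3.57
tcp_pos: [0.591, 0.2047, 0.1842]
orientation: [-0.019, 0.676, 0.737, 0.012]
wrist_force: [-0.2, -0.5, -0.5]
finger_gap: 0.0002
t 3.6167 tcp [0.5898 0.2044 0.1818] yaw 1.657 zax [-0.015  0.044 -0.999] F [-0.9 -0.2 -2.7] gap 0.0001674491929538227
shift mm [ 0.6  2.2 -3.2] spin -0.2
```

View pics/side3.png

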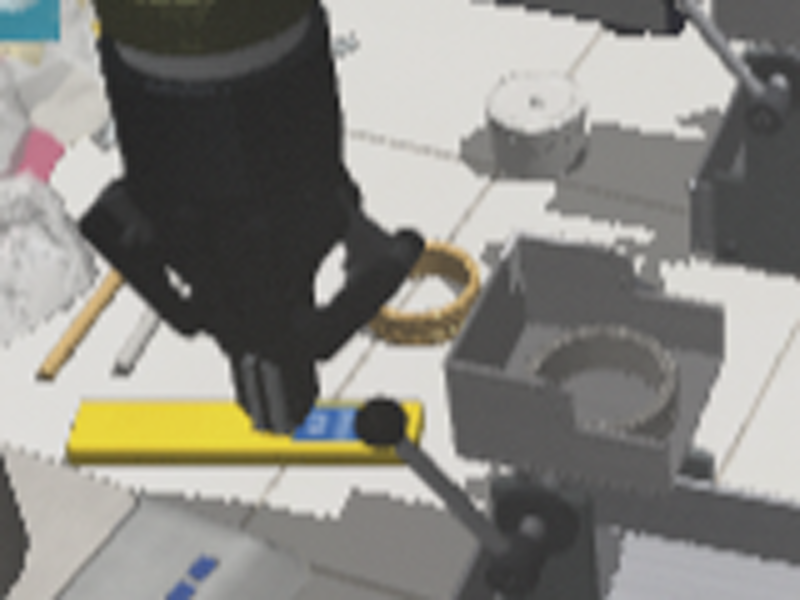

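Side view: the fingertips at (290,425) are behind the knob at (380,420), in line with it. The ring is still in the bucket at (605,385). Tool −y is the tipper's −x, so I push in stages.

```bash
python3 -m inch '[[[0,-0.01,0],0],[[0,-0.018,0],0],[[0,-0.024,0],0],[[0,-0.030,0],0],[[0,-0.036,0],0]]'; python3 -m inch '[[[0,-0.007,-0.001],0],[[0,-0.014,-0.002],0],[[0,-0.021,-0.002],0],[[0,-0.028,-0.002],0],[[0,-0.034,-0.002],0]]'; python3 - <<'E'
from h import *
c=cam('side'); save('side4.png',c['image'],(200,140,400,300),4)
E
python3 goal.py .480 .195 .185 1.66
```

```text
clock: 4.03
tcp_pos: [0.5623, 0.2009, 0.1885]
orientation: [-0.013, 0.676, 0.736, 0.019]
wrist_force: [17.3, -0.9, 16.7]
finger_gap: -0.0001
clock: 4.45
tcp_pos: [0.538, 0.1983, 0.1996]
orientation: [-0.005, 0.677, 0.736, 0.029]
wrist_force: [8.4, 0.4, 9.4]
finger_gap: -0.0
t 4.5 tcp [0.5346 0.1981 0.1979] yaw 1.655 zax [ 0.025  0.049 -0.999] F [5.2 0.9 5.8] gap 0.0001718814889464151
shift mm [  0.9 -55.   11.4] spin -0.3
```

View pics/side4.png

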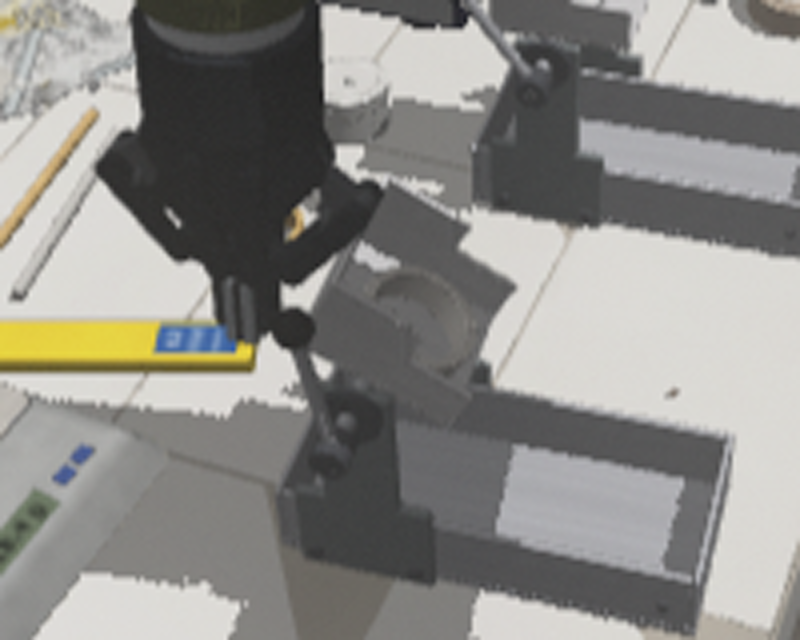

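The knob has moved to (293,327) and the bucket is about 0.5 rad over, past the catch, with the ring still in it. The tip rose with the knob, so I'll lower it while pushing on.

```bash
python3 -m inch '[[[0,-0.008,0.006],0],[[0,-0.016,0.010],0],[[0,-0.023,0.013],0],[[0,-0.030,0.013],0],[[0,-0.036,0.013],0]]'; python3 -m inch '[[[0,-0.005,0],0],[[0,-0.010,0.001],0],[[0,-0.015,0.001],0],[[0,-0.019,0.001],0],[[0,-0.022,0.001],0]]'; python3 - <<'E'
from h import *
c=cam('side'); save('side5.png',c['image'],(200,140,400,300),4)
E
python3 goal.py .480 .195 .185 1.66
```

```text
clock: 4.92
tcp_pos: [0.5005, 0.1953, 0.186]
orientation: [-0.005, 0.677, 0.735, 0.028]
wrist_force: [5.6, -1.1, -0.4]
finger_gap: 0.0001
clock: 5.33
tcp_pos: [0.4802, 0.1932, 0.1844]
orientation: [-0.004, 0.677, 0.735, 0.03]
wrist_force: [11.1, 0.9, -6.7]
finger_gap: 0.0001
t 5.3833 tcp [0.4797 0.1932 0.1845] yaw 1.654 zax [ 0.034  0.049 -0.998] F [ 8.2  0.7 -5.1] gap -7.477209952885138e-05
shift mm [ 1.8  0.4 -0.4] spin -0.4
```

View pics/side5.png

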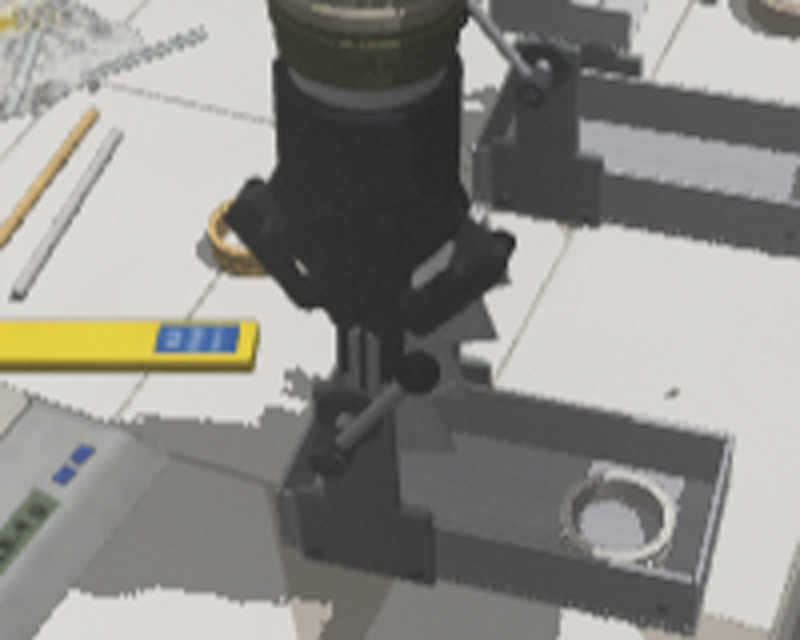

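The ring lies in the tray at (620,515) and the lever is about 1.24 rad over. I now back off along tipper +x at a steady pace, so the bucket follows home.

```bash
python3 -m inch '[[[0,0.010,0],0],[[0,0.022,0],0],[[0,0.034,0],0],[[0,0.046,0],0],[[0,0.058,0],0]]'; python3 -m inch '[[[0,0.012,0],0],[[0,0.024,0],0],[[0,0.036,0],0],[[0,0.048,0],0],[[0,0.060,0],0]]';python3 -m inch '[[[0,0.005,0],0],[[0,0.01,0],0],[[0,0.01,0],0]]'; python3 - <<'E'
from h import *
c=cam('side'); save('side6.png',c['image'],(200,140,400,300),4)
E
python3 goal.py .6 .205 .30 1.66
```

```text
clock: 5.8
tcp_pos: [0.5383, 0.1978, 0.187]
orientation: [-0.004, 0.677, 0.735, 0.03]
wrist_force: [2.6, 1.5, -2.5]
finger_gap: 0.0001
clock: 6.22
tcp_pos: [0.5977, 0.2023, 0.1889]
orientation: [-0.005, 0.678, 0.735, 0.029]
wrist_force: [-0.1, -1.0, 0.2]
finger_gap: 0.0002
clock: 6.47
tcp_pos: [0.6078, 0.2029, 0.1889]
orientation: [-0.005, 0.678, 0.735, 0.028]
wrist_force: [0.1, 0.1, 0.4]
finger_gap: -0.0004
t 6.5167 tcp [0.6073 0.2029 0.189 ] yaw 1.653 zax [ 0.03   0.049 -0.998] F [-0.   1.   1.3] gap -0.00028980435597141245
shift mm [   7.7   -3.3 -111. ] spin -0.4
```

View pics/side6.png

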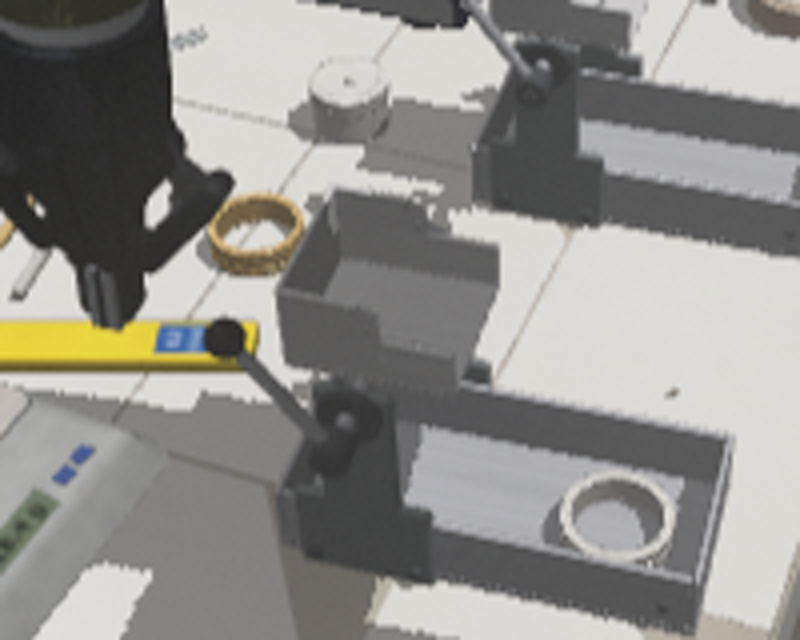

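The bucket is empty and back, with the knob at native pixel (256,224), the same as before the push. The ring is in the tray at (617,515). I raise the tool clear, let it settle and check the numbers.

```bash
cp last_side.npz s6.npz; python3 -m inch '[[[0,0.005,-0.03],0],[[0,0.005,-0.06],0],[[0,0.005,-0.08],0],[[0,0.005,-0.08],0],[[0,0.005,-0.08],0]]'; python3 - <<'E'
from h import *
np.set_printoptions(precision=4,suppress=True)
for n in('top','side'):
    c=cam(n); W=pts(c); im=c['image']
    m=(im.max(-1)<70)&(W[...,2]>.165)&(W[...,2]<.22)&(W[...,0]>.52)&(W[...,0]<.57)&(abs(W[...,1])<.25)
    k,l,st,ce=cv2.connectedComponentsWithStats(m.astype(np.uint8))
    for i in range(1,k):
        if st[i,4]>8: print(n,ce[i],st[i,4],np.median(W[l==i],0))
E
python3 goal.py
```

```text
clock: 6.93
tcp_pos: [0.6099, 0.1996, 0.2707]
orientation: [-0.005, 0.678, 0.735, 0.029]
wrist_force: [-0.5, 0.5, 0.2]
finger_gap: 0.0002
top [228.8851 182.1839] 87 [0.5466 0.2002 0.1991]
top [375.2045 179.75  ] 44 [ 0.5562 -0.1044  0.2007]
top [265.0263 184.0789] 38 [0.5491 0.1297 0.1707]
top [433. 193.] 9 [ 0.5368 -0.2313  0.1689]
side [313.58 135.62] 50 [ 0.5552 -0.1006  0.1973]
side [255.8026 224.1842] 76 [0.5472 0.2061 0.198 ]
t 7.0333 tcp [0.609  0.1994 0.2681] yaw 1.653 zax [ 0.029  0.048 -0.998] F [-0.1 -0.4 -0.3] gap 0.00014748786694793666
```

Side-view knob centroids match the start: ring tipper (255.8,224.2) against (255.6,224.3), cap tipper (313.6,135.6) against (313.7,135.7). I'm handing in.

```bash
python3 -c "
from workcell import env
print(env.hand_in())"
```

```text
the job is handed in; nothing more can be done
None
```

The ring is in its tray, the bucket is back home, and I handed the job in at about 7 s of the 32 s allowed. I pushed the left tipper's knob with the shut fingers to about 1.24 rad (full stop is 1.3), then backed off so the bucket swung back over the catch.

- **Ring:** the last side picture shows it lying in the tray and the bucket empty. The fingers stayed at the lever, outside the cheek, and did not touch it.
- **Both knobs:** in the side view they are within about 0.2 px of where they started, so the ring bucket is home and the cap bucket never moved.
- **Clear of everything:** the tool ended raised, with the wrist force near zero. The highest force I read while pushing was about 24 N; forces were only read at the end of each move.

**What went wrong:** on the first approach joint 6 ran up to the end of its range (3.141 of 3.14), which held the tool back and tilted it slightly. I turned the tool about 87° the other way and carried on. About 3° of tilt remained and did no harm.

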